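# Prop open the hood of the slide scanner

## Task

The hood of the slide scanner stands open but is not secured. Swing the prop rod on its right side up as far as it goes, and then lower the hood onto the rod, so that the tip of the rod sits in the socket under the hood and holds it open. Do not let the hood fall shut.

Things in the scene. Friction and masses are not known exactly. Their poses are not given: they have to be found in the camera images.
- prop_grip (a point): Centre of the black round side grip (12 mm thick, 58 mm long, level, axis y) of the thin steel prop rod; 56 mm outside the right wall of the scanner, a white box 200 x 170 mm fixed to the desk. x: along the rod to its tip; y: to the scanner's left; z: up when the rod lies. Pivot axis: along y through [-0.088, 0, 0]. Black tip, radius 6 mm: [0.032, 0.071, 0]. Turns in the fingers as it swings.
- prop (a joint): Prop rod, rad. Hinged at the scanner's front right corner, 85 mm above the desk. 0: lies level along the right rim, tip to the back; grows as the tip rises, stop at 0.95; 0.80 to 0.95 meets the socket. Its stiff pivot (about 1.6 N at the grip) keeps it where it is left.
- hood_bar (a point): Middle of the round steel bar on the free edge of the hood (white cover, 190 x 170 mm): 10 mm thick, 82 mm free between posts, 32 mm off the edge, axis y. y: to the scanner's left; x: from bar to hinge; z: out of the outer face. Hinge axis: along y through [0.222, 0, -0.004]. Turns in the fingers. Socket: dark pocket under the hood's right edge, 39 mm long between lips, 142 mm from the hinge.
- hood (a joint): Hood, rad, hinged along the scanner's back, 85 mm above the desk. 0 shut, grows as it opens, 1.57 upright. Starts at 1.45 to 1.65, held by hinge friction (0.12 N m); below about 1.25 it falls, at up to 1.5 rad/s, by its own weight (0.35 kg) until the raised rod stops it. On the rod, tip in the socket, it stands at 0.73.

How it is judged:
On the way:
1. the prop rod is swung up while the hood still stands open (value of joint prop above 0.78 rad and value of joint hood above 1.1 rad), for 0.2 s.
At the end, for the whole second after the job is handed in: The hood rests on the raised prop rod, its tip in the socket: prop above 0.76 rad, hood between 0.65 and 0.775 rad and at rest (value of joint prop above 0.76 rad and value of joint hood between 0.65 and 0.775 rad and velocity of joint hood between -0.05 and 0.05 rad/s); the robot touches nothing.
It fails at once if the hood falls past the prop towards shut (value of joint hood below 0.5 rad).
It also fails if it takes over 56 s, if anything falls off the work surface, if the arm or the gripper's body presses on something with over 40 N, if the wrist force passes 120 N, or if a joint passes its speed limit or range.

## Robot

A 6-joint arm with a two-finger parallel gripper is mounted at the origin on a cart in front of the work surface, level with it; the furniture and walls round the work are solid. World frame = base frame: x ahead of the robot, y to its left, z up, the work surface at z = 0. Lengths are in m, angles in rad, forces in N, time in s.
With the tool pointing down it reaches from about 0.35 to 0.975 m from the base axis. Payload 4.9 kg.
Tool frame: the origin (TCP) lies at the very end of the fingers, on their centre line; the grasp point (between the pads) lies 19 mm behind it; x points along the fingers, z is the direction in which the jaws open and shut, and the axes are right-handed (so a half turn about x gives the same grasp; the last joint's range is limited). The gripper opens to 85 mm and grips with 20 to 120 N. Pads are 22 mm wide; open, the fingers measure 114 mm over their backs; the gripper's body (76 mm by 85 mm) begins 54 mm behind the grasp point. The pads swing forward as they close: fully open they stand 13 mm farther back than shut.
Start: joints at [-1.444, 0.053, 1.613, -0, 1.476, -0.119], TCP at [0.152, -0.606, 0.231] pointing down, gripper open.
Joint ranges: [-3.01, 3.01], [-1.01, 2.22], [0.06, 2.58], [-1.02, 4.17], [0.09, 2.62], [-3.14, 3.14]. Speed limits (rad/s): [2.57, 2.57, 3.14, 3.14, 3.14, 3.14].

## Interface

Orientations are given as a rotation vector (axis times angle).
In Python, from station import ctrl, imaging gives the robot as it stands. The module is installed in compiled form; this text tells all that it offers.
- The arm moves only by the shell command python3 -m jog 'ROWS' [FORCE]. ROWS is JSON, a list that holds one entry, the list of rows, each a list of 5 numbers: the shift along the tool's x, y, z in m, then the turn about the tool's x in rad, then the closure, from -1 (fully open) to 1 (shut). A call has 1 to 12 rows; each row is the pose to reach, as a shift and turn from the pose measured when the call began, along the tool's axes at that moment; what a row does not reach only later rows make up. A row lasts 1/10 s, in which the tool goes at most 50 mm and 8.59 degrees, less where a joint would pass 70% of its speed; a pose out of reach is approached as far as the arm can. A call with a gripper value outside its range is refused whole. The fingers move at their own pace and stop on an object; FORCE is the grip in N (left out, the last holds). Time passes only in rows, so rows that repeat a pose let the fingers close. It gives the time, the measured TCP pose, the force and the opening at its end, in the units of the state.
- ctrl.get_obs(): the state, without advancing time (a new reading comes with each control period).
- imaging.get_image(name): name is "scene" or "side" or "wrist"; returns a dict with "color" (480x640x3 uint8, red, green, blue), "intrinsics" (3x3 intrinsics, pixels), "distortion" ([k1, k2, p1, p2, k3] as OpenCV has them; the pictures are not rectified), "R" (3x3) and "t" (3): a world point X has camera coordinates R X + t. Camera axes: x right, y down, z forward; pixel columns grow to the right and rows downward; lengths in m; the calibration is good to about 2 mm. A picture is of the moment at which its call begins. There is no depth.
- ctrl.finish_job(): hands the job in, once; it reports no verdict.
The state is a dict: "t": time; "q": joint angles; "dq": joint speeds; "effort": joint torques, N m; "tool_pos": TCP position; "tool_rot": TCP orientation; "contact_force": force on the tool from outside, world axes, zero at the start; "wrist_torque": the same for the moment, N m; "opening": finger opening in m.
Only numpy, scipy, OpenCV 4.12 (cv2) and the standard library are available. Lean on these libraries where they do the work, as an engineer would, in place of code of your own. Each camera call takes 0.05 s, during which the arm holds its last target.

## Working session

There is one attempt and no reset: what is moved stays moved. The work goes in short steps, Python scripts to look and compute and a shell command to move; the robot and the scene stay as the last step left them, time stands still between calls to the robot, and variables do not carry over. Pictures are saved under pics/ and viewed, and the job is handed in when it is done.

```bash
mkdir -p pics
python3 - <<'E'
from station import ctrl, imaging
import cv2
o=ctrl.get_obs()
for k in ("t","q","tool_pos","tool_rot","opening"): print(k,o[k])
for n in ("scene","side","wrist"):
    d=imaging.get_image(n); cv2.imwrite(f"pics/{n}0.png",d["color"][:,:,::-1])
    print(n,d["intrinsics"],d["distortion"],d["R"],d["t"])
E
```

```text
t 0.0
q [-1.44397487e+00  5.33547380e-02  1.61430916e+00 -1.03952619e-05
  1.47599691e+00 -1.19009737e-01]
tool_pos [ 0.15201318 -0.60558326  0.23005528]
tool_rot [ 1.02764953  1.31702871 -1.02523088]
opening 0.08536130121701888
scene [[476.78090073   0.         318.08496911]
 [  0.         476.78090073 247.10555582]
 [  0.           0.           1.        ]] [-0.00442404  0.          0.          0.          0.        ] [[ 0.89287544 -0.45006943 -0.01452408]
 [-0.3559616  -0.68568923 -0.63491859]
 [ 0.27579845  0.57207323 -0.77244251]] [-0.58303146  0.06934751  0.95473549]
side [[588.65662506   0.         326.74570833]
 [  0.         588.65662506 237.8486177 ]
 [  0.           0.           1.        ]] [-0.17979026  0.          0.          0.          0.        ] [[ 0.96474276 -0.26318088 -0.00268902]
 [-0.17921998 -0.64941633 -0.73901193]
 [ 0.19274751  0.71343834 -0.67368697]] [-0.56172254 -0.00290508  1.04717176]
wrist [[432.42492839   0.         314.63219217]
 [  0.         432.42492839 240.42687814]
 [  0.           0.           1.        ]] [0.01814415 0.         0.         0.         0.        ] [[ 0.24315164 -0.96998678 -0.00170944]
 [-0.92753091 -0.23302397  0.29220923]
 [-0.28383744 -0.0694656  -0.95635289]] [-0.623362   -0.03872278  0.37911445]
```

View pics/scene0.png

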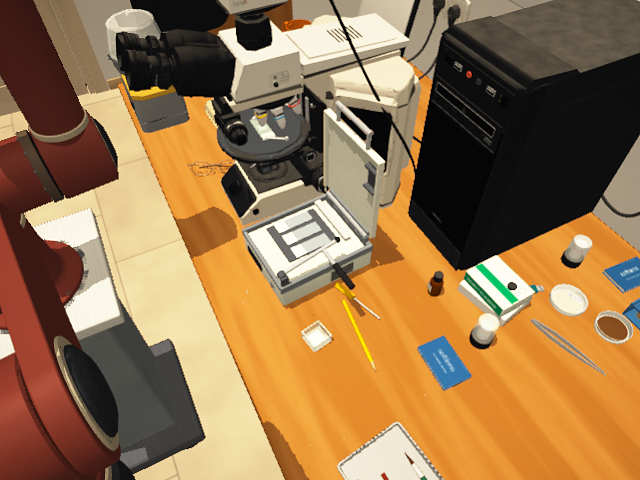

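View pics/side0.png

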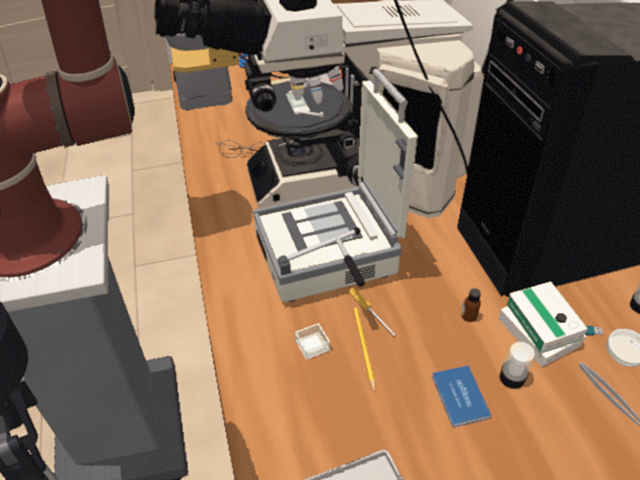

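View pics/wrist0.png

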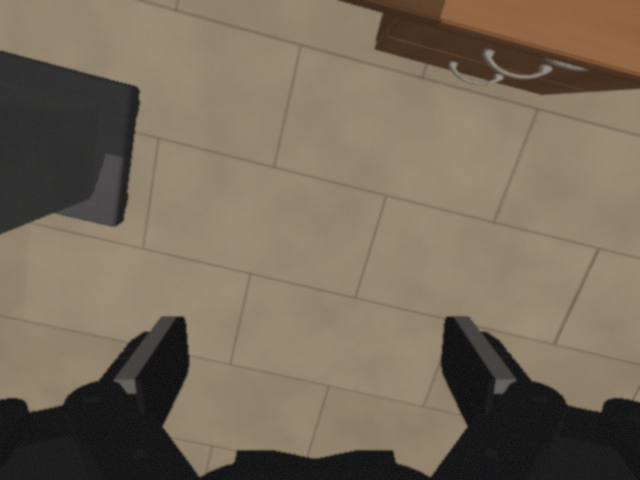

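Run:
```python
import cv2
a=cv2.imread("pics/scene0.png")[90:310,230:430]; b=cv2.imread("pics/side0.png")[60:310,240:430]
cv2.imwrite("pics/sz.png",cv2.resize(a,None,fx=2.7,fy=2.7,interpolation=2)); cv2.imwrite("pics/dz.png",cv2.resize(b,None,fx=2.4,fy=2.4,interpolation=2))
```

```text
(no output)
```

View pics/sz.png

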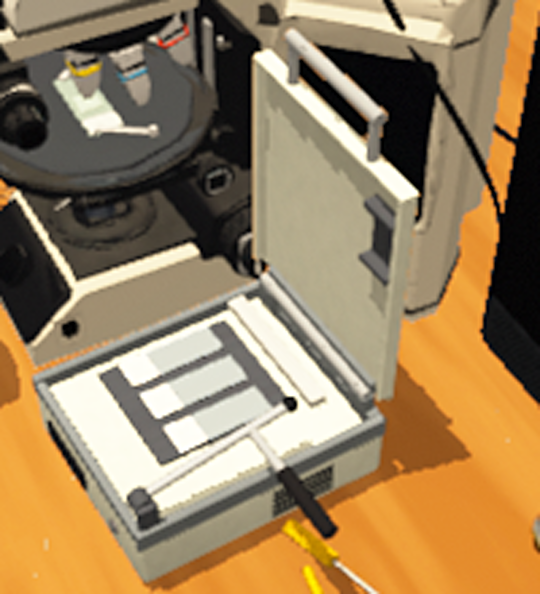

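View pics/dz.png

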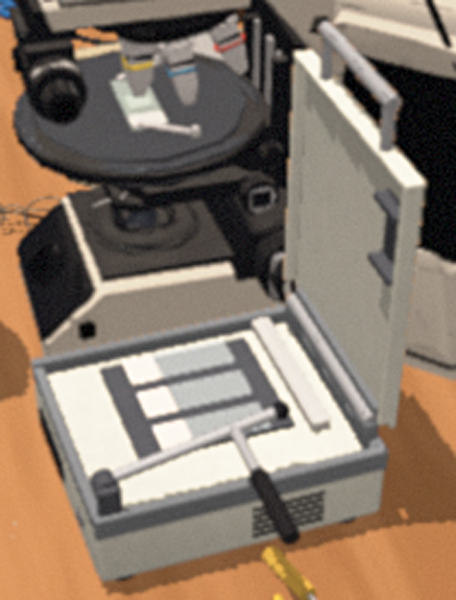

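```bash
cat > h.py <<'E'
import numpy as np, cv2
from station import ctrl, imaging
def cam(n):
    d=imaging.get_image(n); return {k:np.array(v) for k,v in d.items()}
def ray(d,uv):
    n=cv2.undistortPoints(np.array([[uv]],float),d["intrinsics"],d["distortion"])[0,0]
    return -d["R"].T@d["t"], d["R"].T@np.r_[n,1]/np.linalg.norm(np.r_[n,1])
def tri(da,ua,db,ub):
    ca,ra=ray(da,ua); cb,rb=ray(db,ub)
    s=np.linalg.lstsq(np.c_[ra,-rb],cb-ca,rcond=None)[0]
    A=ca+s[0]*ra;B=cb+s[1]*rb
    return (A+B)/2,np.linalg.norm(A-B)
def onz(d,uv,z):
    c,r=ray(d,uv); return c+r*(z-c[2])/r[2]
def proj(d,X):
    return cv2.projectPoints(np.array(X,float).reshape(-1,1,3),cv2.Rodrigues(d["R"])[0],d["t"],d["intrinsics"],d["distortion"])[0][:,0]
E
python3 - <<'E'
from h import *
np.set_printoptions(precision=4,suppress=True)
a=cam("scene");b=cam("side")
print("cams",-a["R"].T@a["t"],-b["R"].T@b["t"])
S=lambda p:(p[0]/2.7+230,p[1]/2.7+90); D=lambda p:(p[0]/2.4+240,p[1]/2.4+60)
P=dict(grip_out=((329,527),(289,534)),grip_in=((286,476),(254,474)),tip=((290,404),(281,410)),barL=((289,36),(325,27)),barR=((379,116),(391,101)),
 backright=((383,430),(387,457)),frontleft=((36,378),(35,363)),sockTop=((374,203),(384,195)),sockBot=((384,280),(388,275)),hoodTR=((413,195),(423,183)),hoodTL=((255,55),(297,53)))
for k,(s,d) in P.items():
    X,e=tri(a,S(s),b,D(d)); print(k,X,"gap",round(e,4))
    if "grip" in k: print("  onz .085",onz(a,S(s),.085),onz(b,D(d),.085))
    if "back" in k or "front" in k: print("  onz .085",onz(a,S(s),.085),onz(b,D(d),.085))
E
```

```text
cams [ 0.2819 -0.761   0.773 ] [ 0.3396 -0.8968  0.7018]
grip_out [ 0.5297 -0.3726  0.1128] gap 0.002
  onz .085 [ 0.5412 -0.3558  0.085 ] [ 0.5376 -0.3484  0.085 ]
grip_in [ 0.5194 -0.3352  0.128 ] gap 0.0014
  onz .085 [ 0.536  -0.3064  0.085 ] [ 0.5321 -0.2935  0.085 ]
tip [ 0.5534 -0.2783  0.1206] gap 0.0001
barL [ 0.6114 -0.1625  0.3159] gap 0.0005
barR [ 0.6184 -0.2567  0.3159] gap 0.0015
backright [ 0.6173 -0.2995  0.0822] gap 0.0036
  onz .085 [ 0.6139 -0.3021  0.085 ] [ 0.618  -0.3012  0.085 ]
frontleft [ 0.42   -0.1399  0.0772] gap 0.0004
  onz .085 [ 0.4187 -0.1468  0.085 ] [ 0.4188 -0.1495  0.085 ]
sockTop [ 0.6152 -0.2647  0.2592] gap 0.0003
sockBot [ 0.6093 -0.2927  0.2227] gap 0.0014
hoodTR [ 0.6273 -0.2875  0.2787] gap 0.0016
hoodTL [ 0.6081 -0.1229  0.2791] gap 0.0002
```

Run:
```python
from h import *
np.set_printoptions(precision=4,suppress=True)
o=ctrl.get_obs(); R=cv2.Rodrigues(np.array(o["tool_rot"]))[0]; print("tool axes cols\n",R)
w=cam("wrist"); C=-w["R"].T@w["t"]; print("wrist cam",C, "in tool",R.T@(C-o["tool_pos"])); print("cam axes in tool\n",R.T@w["R"].T)
a=cam("scene");b=cam("side")
for k,s,d in [("eyepiece end",(122,50),(163,18)),("label",(248,85),(318,42)),("head corner low", (300,86),(349,63)),("stage right", (308,133),(350,100))]:
    print(k,*tri(a,s,b,d))
```

```text
tool axes cols
 [[-0.0001  0.9699  0.2433]
 [ 0.001   0.2433 -0.9699]
 [-1.      0.0001 -0.001 ]]
wrist cam [ 0.2233 -0.5875  0.3733] in tool [-0.1426  0.0736 -0.0007]
cam axes in tool
 [[-0.0001 -0.2924  0.9563]
 [-0.0002 -0.9563 -0.2924]
 [ 1.     -0.0002  0.0001]]
eyepiece end [0.3274 0.2137 0.2969] 0.01563913236985213
label [0.5431 0.0074 0.2891] 0.05418781146787145
head corner low [0.6308 0.0279 0.2381] 0.0017845604858019717
stage right [ 0.5786 -0.1285  0.2507] 0.01479588394391757
```

```bash
python3 -m jog '[[[-0.03,0.03,-0.015,-0.1,-1],[-0.05,0.065,-0.035,-0.23,-1],[-0.07,0.105,-0.055,-0.36,-1],[-0.09,0.145,-0.08,-0.5,-1],[-0.11,0.18,-0.1,-0.64,-1],[-0.13,0.22,-0.12,-0.78,-1],[-0.13,0.255,-0.14,-0.92,-1],[-0.13,0.295,-0.16,-1.06,-1],[-0.13,0.33,-0.18,-1.19,-1],[-0.13,0.37,-0.2,-1.31,-1],[-0.13,0.393,-0.217,-1.41,-1],[-0.13,0.393,-0.217,-1.41,-1]]]'
python3 - <<'E'
from h import *
w=cam("wrist"); cv2.imwrite("pics/w1.png",w["color"][:,:,::-1]); a=cam("scene"); cv2.imwrite("pics/s1.png",a["color"][:,:,::-1])
E
```

```text
t: 1.6
tool_pos: [0.4823, -0.2974, 0.3612]
tool_rot: [-0.071, 1.569, 0.072]
contact_force: [0.0, -0.2, -0.3]
opening: 0.0855
```

View pics/w1.png

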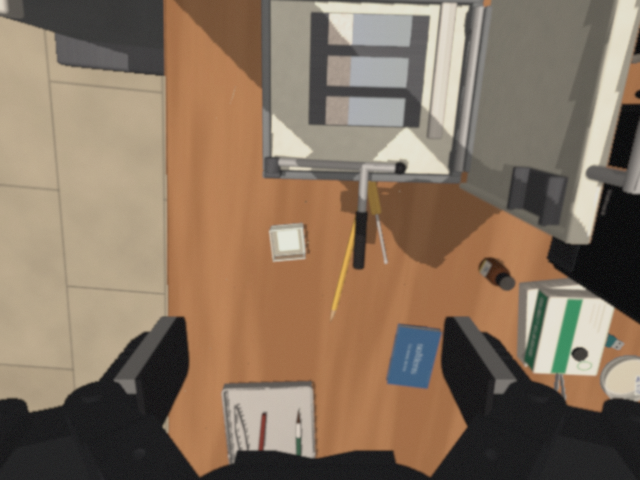

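View pics/s1.png

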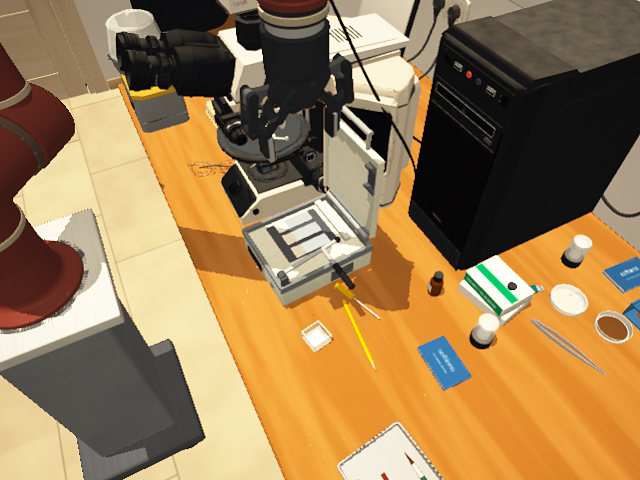

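Run:
```python
from h import *
np.set_printoptions(precision=4,suppress=True)
w=cam("wrist");a=cam("scene");b=cam("side")
hsv=cv2.cvtColor(w["color"],cv2.COLOR_RGB2HSV)
m=(hsv[...,2]<75).astype(np.uint8); 
r=np.zeros_like(m); r[205:275,345:375]=1
ys,xs=np.nonzero(m*r); rect=cv2.minAreaRect(np.c_[xs,ys].astype(np.float32)); print("grip rect",rect)
box=cv2.boxPoints(rect);print(box)
S=lambda p:(p[0]/2.7+230,p[1]/2.7+90); D=lambda p:(p[0]/2.4+240,p[1]/2.4+60)
gw=np.array(rect[0])
for n,c,p in (("scene",a,S((307.5,501.5))),("side",b,D((271.5,504)))):
    print("grip",n,*tri(w,gw,c,p))
print("ends", tri(w,(362,213),a,S((286,476))),tri(w,(360,267),a,S((329,527))), tri(w,(362,213),b,D((254,474))),tri(w,(360,267),b,D((289,534))))
print("tip", tri(w,(401,168),a,S((290,404))),tri(w,(401,168),b,D((281,410))))
for k,p in (("corner FR",(264,178)),("pivotblock",(274,166)),("BR rim",(463,181))): print(k,onz(w,p,.085))
print("barR",tri(w,(592,172),a,S((379,116))),tri(w,(592,172),b,D((391,101))))
for n,p in(("in",(362,213)),("out",(360,267))): print(n,onz(w,p,.085))
```

```text
grip rect ((362.9544677734375, 236.63816833496094), (12.030381202697754, 56.994422912597656), 2.2906100749969482)
[[355.8051 264.8722]
 [358.0831 207.9233]
 [370.1038 208.4041]
 [367.8259 265.353 ]]
grip scene [ 0.5316 -0.3407  0.1001] 0.0028611290676582683
grip side [ 0.5293 -0.3392  0.1039] 0.0006909412342031212
ends (array([ 0.5281, -0.3171,  0.1016]), np.float64(0.003624034894812129)) (array([ 0.5311, -0.3693,  0.1082]), np.float64(0.002687298716823996)) (array([ 0.5254, -0.3153,  0.1073]), np.float64(0.00036382229276510017)) (array([ 0.53  , -0.369 ,  0.1081]), np.float64(0.00038167198700222364))
tip (array([ 0.5566, -0.2705,  0.1101]), np.float64(0.002396912208226012)) (array([ 0.5556, -0.27  ,  0.1126]), np.float64(0.0013795266497118044))
corner FR [ 0.4297 -0.2939  0.085 ]
pivotblock [ 0.4387 -0.2815  0.085 ]
BR rim [ 0.6223 -0.2805  0.085 ]
barR (array([ 0.6177, -0.2441,  0.2997]), np.float64(0.021856143950784862)) (array([ 0.615 , -0.2435,  0.3022]), np.float64(0.020030153007005776))
in [ 0.5285 -0.3204  0.085 ]
out [ 0.5331 -0.3774  0.085 ]
```

```bash
python3 -m jog '[[[0,-0.024,0.022,0,-1],[0.02,-0.0487,0.0435,0,-1],[0.06,-0.0487,0.0435,0,-1],[0.1,-0.0487,0.0435,0,-1],[0.14,-0.0487,0.0435,0,-1],[0.18,-0.0487,0.0435,0,-1],[0.19,-0.0487,0.0435,0,-1],[0.19,-0.0487,0.0435,0,-1]]]'
python3 - <<'E'
from h import *
for n in("wrist","scene","side"):
  w=cam(n); cv2.imwrite(f"pics/{n}2.png",w["color"][:,:,::-1])
print(cv2.Rodrigues(np.array(ctrl.get_obs()["tool_rot"]))[0])
E
```

```text
t: 2.65
tool_pos: [0.5257, -0.3458, 0.1692]
tool_rot: [-0.062, 1.573, 0.066]
contact_force: [-0.0, -0.1, 0.1]
opening: 0.0854
[[ 0.00373585 -0.08229224  0.99660124]
 [-0.00323644  0.99660198  0.08230443]
 [-0.99998778 -0.00353292  0.00345683]]
```

View pics/wrist2.png

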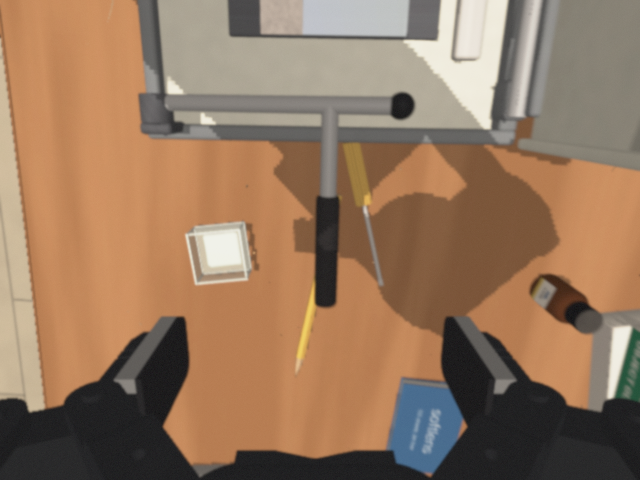

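View pics/side2.png

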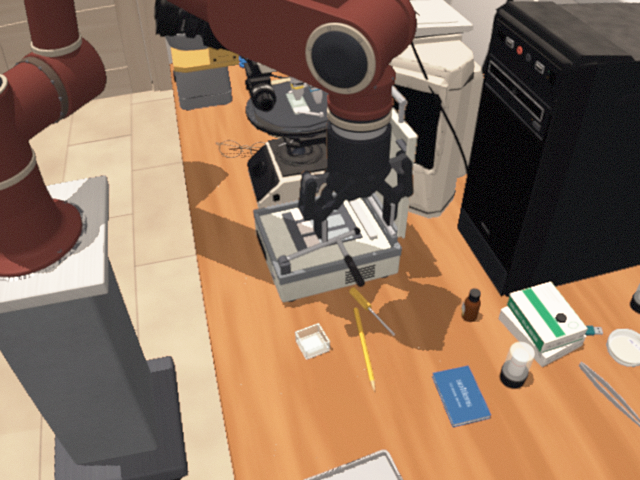

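Run:
```python
from h import *
np.set_printoptions(precision=4,suppress=True)
w=cam("wrist");b=cam("side")
D=lambda p:(p[0]/2.4+240,p[1]/2.4+60)
for n,p,d in (("in",(328,198),(254,474)),("out",(326,303),(289,534)),("tip",(401,105),(281,410))): print(n,*tri(w,p,b,D(d)))
for z in (.085,.09,.095,.1,.105):
    i,o,t=[onz(w,p,z) for p in((328,197),(326,304),(401,105))]; print(z,(i+o)/2,"len",np.linalg.norm(i-o),"tip",t)
for p in ((141,133),(516,143),(158,108)): print(onz(w,p,.085))
```

```text
in [ 0.5286 -0.314   0.1057] 0.005812768963440552
out [ 0.5327 -0.3696  0.1087] 0.005329592069306766
tip [ 0.5586 -0.268   0.1109] 0.0032782329240108113
0.085 [ 0.5348 -0.3502  0.085 ] len 0.06393033437252585 tip [ 0.5653 -0.2678  0.085 ]
0.09 [ 0.5345 -0.3485  0.09  ] len 0.06255242740444182 tip [ 0.5643 -0.2679  0.09  ]
0.095 [ 0.5342 -0.3468  0.095 ] len 0.061174520436357856 tip [ 0.5633 -0.268   0.095 ]
0.1 [ 0.5338 -0.3452  0.1   ] len 0.0597966134682739 tip [ 0.5624 -0.2681  0.1   ]
0.105 [ 0.5335 -0.3435  0.105 ] len 0.058418706500189974 tip [ 0.5614 -0.2682  0.105 ]
[ 0.4327 -0.2927  0.085 ]
[ 0.6279 -0.2819  0.085 ]
[ 0.4417 -0.2795  0.085 ]
```

```bash
python3 -m jog '[[[0.02,0.001,0.0075,0,-1],[0.045,0.001,0.0075,0,-1],[0.07,0.001,0.0075,0,-1],[0.086,0.001,0.0075,0,-1],[0.086,0.001,0.0075,0,-1],[0.086,0.001,0.0075,0,1],[0.086,0.001,0.0075,0,1],[0.086,0.001,0.0075,0,1],[0.086,0.001,0.0075,0,1],[0.086,0.001,0.0075,0,1],[0.086,0.001,0.0075,0,1],[0.086,0.001,0.0075,0,1]]]' 30
python3 - <<'E'
from h import *
for n in("wrist","scene","side"):
  w=cam(n); cv2.imwrite(f"pics/{n}3.png",w["color"][:,:,::-1])
cv2.imwrite("pics/side3z.png",cv2.resize(w["color"][60:310,240:430,::-1],None,fx=2.4,fy=2.4))
o=ctrl.get_obs();print(o["q"],o["opening"],o["tool_pos"])
E
```

```text
t: 4.1
tool_pos: [0.5319, -0.3462, 0.0868]
tool_rot: [-0.067, 1.576, 0.063]
contact_force: [-11.2, -3.2, -0.3]
opening: 0.011
[-0.69146385  0.20297979  1.70004103 -0.00649276  1.24179274 -0.77159815] 0.01061185678460008 [ 0.5318229  -0.34614806  0.08676892]
```

View pics/wrist3.png

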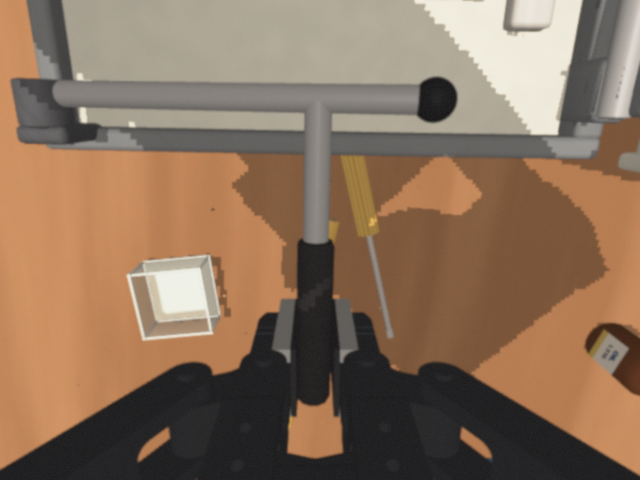

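View pics/side3z.png

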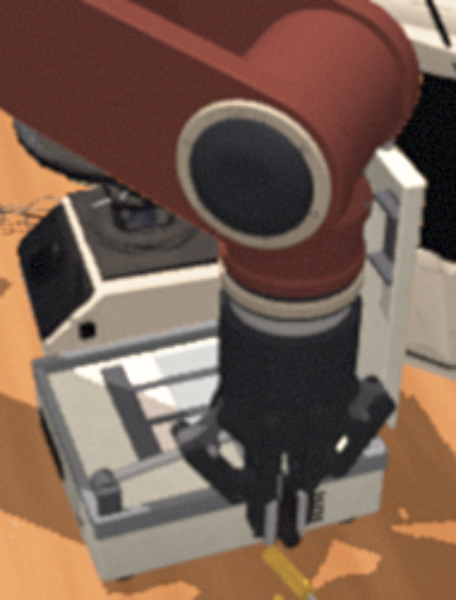

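```bash
python3 -m jog '[[[-0.005,0,-0.001,0,1],[-0.01,0,-0.0025,0,1],[-0.0176,0,-0.0054,0,1],[-0.0235,0,-0.008,0,1],[-0.0294,0,-0.0114,0,1],[-0.0294,0,-0.0114,0,1]]]' 30
python3 - <<'E'
from h import *
for n in("wrist",):
  w=cam(n); cv2.imwrite(f"pics/{n}4.png",w["color"][:,:,::-1])
o=ctrl.get_obs();print(o["contact_force"],o["opening"],o["tool_pos"])
E
```

```text
t: 4.85
tool_pos: [0.5209, -0.3472, 0.1182]
tool_rot: [-0.067, 1.575, 0.062]
contact_force: [1.1, 1.7, 2.5]
opening: 0.0107
[1.53911747 1.12302283 2.33272453] 0.01093273581041058 [ 0.52100514 -0.34718499  0.11792306]
```

View pics/wrist4.png

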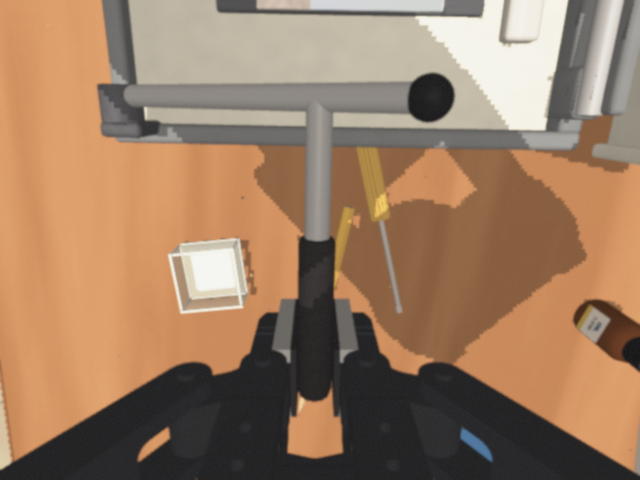

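```bash
python3 -m jog '[[[-0.005,0,-0.0035,0,1],[-0.0107,0,-0.0077,0,1],[-0.0141,0,-0.0107,0,1],[-0.0171,0,-0.0137,0,1],[-0.0201,0,-0.017,0,1],[-0.0229,0,-0.0203,0,1],[-0.0229,0,-0.0203,0,1]]]' 30
```

```text
t: 5.6
tool_pos: [0.5017, -0.3485, 0.1428]
tool_rot: [-0.067, 1.572, 0.062]
contact_force: [4.2, 2.9, 4.8]
opening: 0.0107
```

```bash
python3 -m jog '[[[-0.002,0,-0.0025,0,1],[-0.0035,0,-0.0045,0,1],[-0.005,0,-0.0065,0,1],[-0.005,0,-0.0065,0,1]]]' 30
python3 - <<'E'
from h import *
for n in("wrist","side","scene"):
  w=cam(n); cv2.imwrite(f"pics/{n}5.png",w["color"][:,:,::-1])
o=ctrl.get_obs();print(o["contact_force"],o["opening"],o["tool_pos"])
E
```

```text
t: 6.0
tool_pos: [0.4958, -0.3488, 0.1481]
tool_rot: [-0.067, 1.57, 0.062]
contact_force: [6.6, 1.9, -0.4]
opening: 0.0106
[ 5.9861302   2.31464613 -0.53469176] 0.010864524570963287 [ 0.49580525 -0.34882613  0.1481403 ]
```

View pics/scene5.png

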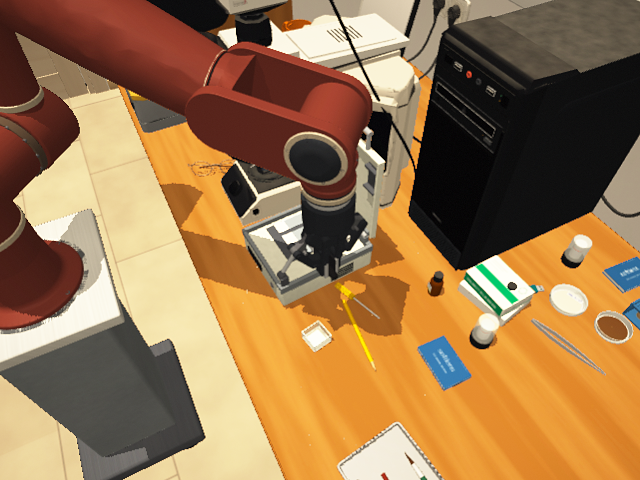

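View pics/wrist5.png

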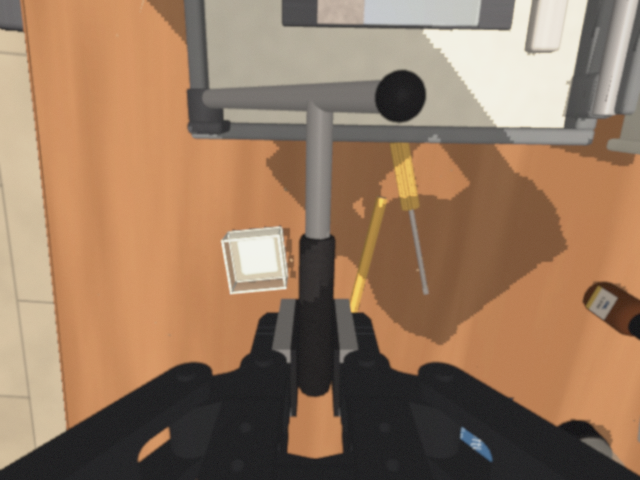

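```bash
python3 -m jog '[[[-0.0015,0,-0.002,0,1],[-0.003,0,-0.004,0,1],[-0.003,0,-0.004,0,1],[-0.003,0,-0.004,0,1]]]' 30
```

```text
t: 6.55
tool_pos: [0.4951, -0.3487, 0.1489]
tool_rot: [-0.067, 1.561, 0.062]
contact_force: [21.1, -2.3, -15.0]
opening: 0.0105
```

```bash
python3 -m jog '[[[0,0,0,0,1],[0,0,0,0,-0.6],[0,0,0,0,-1],[0,0,0,0,-1],[0,0,0,0,-1],[-0.03,0,0,0,-1],[-0.07,0,0,0,-1],[-0.11,0,0,0,-1],[-0.15,0,0,0,-1],[-0.19,0,0,0,-1],[-0.21,0,0,0,-1],[-0.21,0,0,0,-1]]]' 30
python3 - <<'E'
from h import *
for n in("wrist","side","scene"):
  w=cam(n); cv2.imwrite(f"pics/{n}6.png",w["color"][:,:,::-1])
E
```

```text
t: 7.75
tool_pos: [0.494, -0.349, 0.3641]
tool_rot: [-0.072, 1.556, 0.057]
contact_force: [0.1, 0.4, 0.6]
opening: 0.0852
```

View pics/scene6.png

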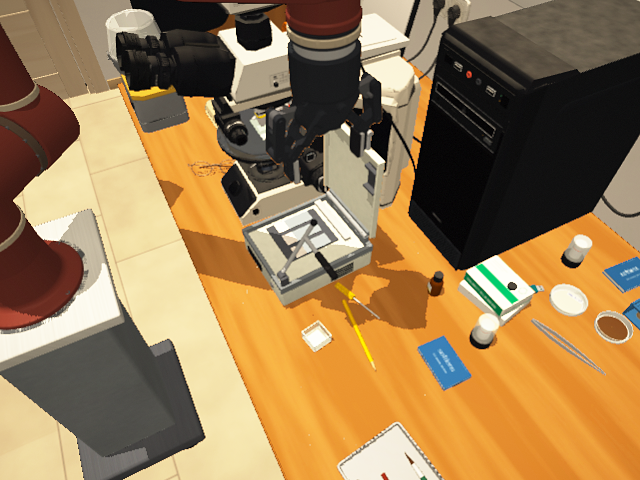

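View pics/wrist6.png

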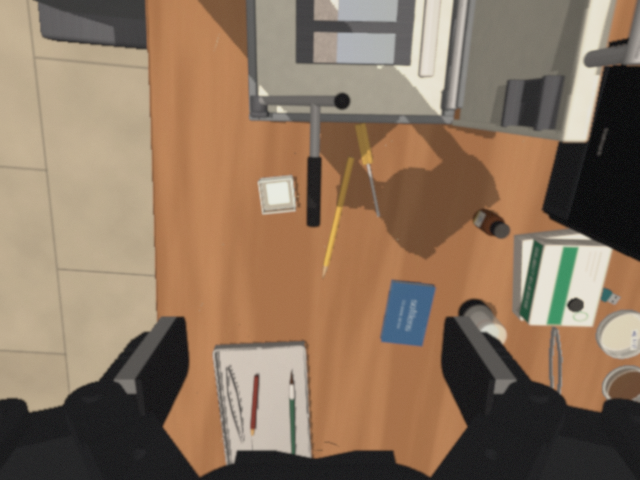

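```bash
python3 -m jog '[[[-0.04,0,0,0,-1],[-0.076,0.01,0.02,0,-1],[-0.076,0.04,0.055,0,-1],[-0.076,0.07,0.095,0,-1],[-0.076,0.08,0.113,0,-1],[-0.076,0.08,0.113,0,-1],[-0.076,0.08,0.113,0,-1]]]' 30
python3 - <<'E'
from h import *
for n in("wrist","side"):
  w=cam(n); cv2.imwrite(f"pics/{n}7.png",w["color"][:,:,::-1])
E
```

```text
t: 8.6
tool_pos: [0.5979, -0.2587, 0.4309]
tool_rot: [-0.065, 1.567, 0.065]
contact_force: [1.1, -0.4, -0.1]
opening: 0.0854
```

View pics/side7.png

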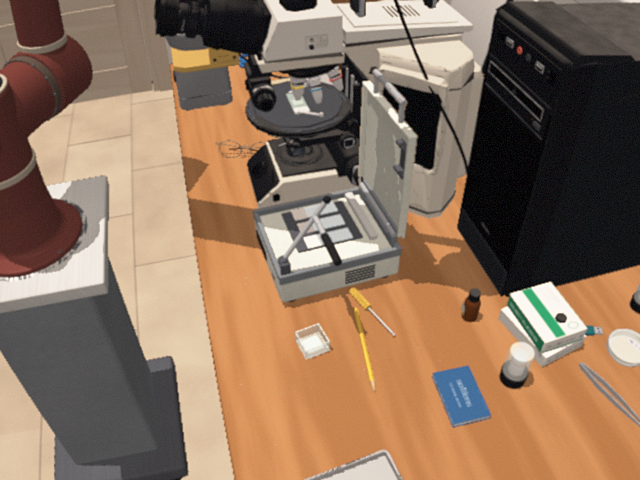

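View pics/wrist7.png

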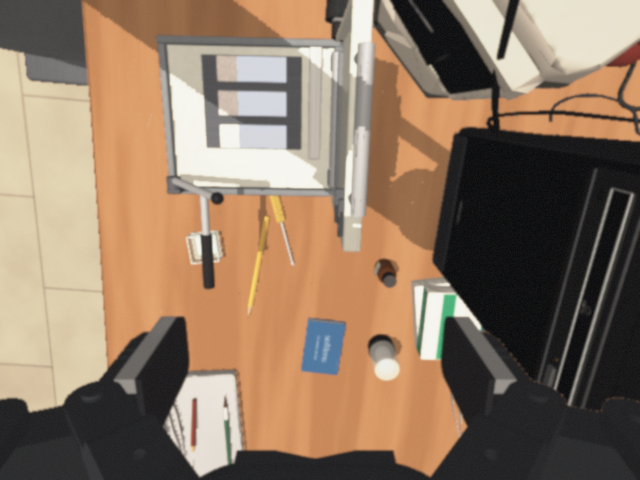

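Run:
```python
from h import *
np.set_printoptions(precision=4,suppress=True)
cv2.imwrite("pics/w7z.png",cv2.resize(cv2.imread("pics/wrist7.png")[20:270,300:420],None,fx=2.4,fy=2.4))
w=cam("wrist");b=cam("side")
D=lambda p:(p[0]/2.4+240,p[1]/2.4+60)
for n,p,d in (("L",(365,48),(325,27)),("R",(361,207),(391,101))): print(n,*tri(w,p,b,D(d)))
for z in (.295,.3,.305,.31): 
  i,o=onz(w,(365,43),z),onz(w,(361,210),z); print(i,o,(i+o)/2,np.linalg.norm(i-o))
for p in ((159,38),(165,193),(343,42),(333,194)): print(onz(w,p,.085))
print(onz(w,(353,249),.275),onz(w,(362,0),.275))
```

```text
L [ 0.6163 -0.1505  0.3097] 0.0004100422604681783
R [ 0.6246 -0.2421  0.3066] 0.0007972246165445247
[ 0.6177 -0.146   0.295 ] [ 0.6267 -0.2468  0.295 ] [ 0.6222 -0.1964  0.295 ] 0.10115326621485514
[ 0.6172 -0.1467  0.3   ] [ 0.6261 -0.2456  0.3   ] [ 0.6216 -0.1962  0.3   ] 0.09934559677332082
[ 0.6167 -0.1474  0.305 ] [ 0.6254 -0.2445  0.305 ] [ 0.621 -0.196  0.305] 0.09753792733178654
[ 0.6162 -0.1481  0.31  ] [ 0.6247 -0.2434  0.31  ] [ 0.6205 -0.1957  0.31  ] 0.09573025789025216
[ 0.4269 -0.13    0.085 ]
[ 0.4292 -0.2915  0.085 ]
[ 0.616 -0.118  0.085]
[ 0.6206 -0.2773  0.085 ]
[ 0.6268 -0.2807  0.275 ] [ 0.615  -0.1194  0.275 ]
```

View pics/w7z.png

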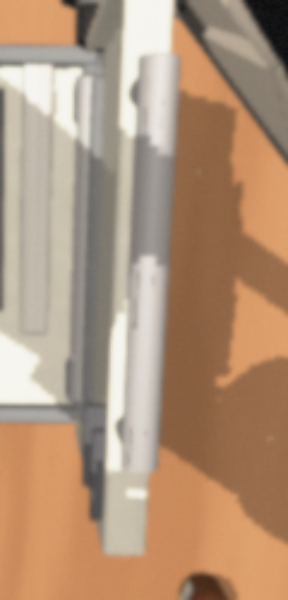

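Run:
```python
from h import *
np.set_printoptions(precision=4,suppress=True)
w=cam("wrist");b=cam("side");a=cam("scene")
for d in ((500,8),(462,222),(575,55),(510,287)):
    print(d,tri(w,(463,131),b,d),tri(w,(435,262),b,d))
for d in ((443,33),(412,210),(543,82),(460,265)):
    print(d,tri(w,(463,131),a,d),tri(w,(435,262),a,d))
print(onz(w,(463,131),0),onz(w,(435,262),0))
print("lamp",tri(w,(398,72),a,(352,87)))
for z in (.15,.25,.3): print(onz(w,(430,97),z),onz(w,(490,97),z))
```

```text
(500, 8) (array([ 0.7025, -0.2136,  0.4113]), np.float64(0.11843202101778255)) (array([ 0.6868, -0.2599,  0.426 ]), np.float64(0.09872648426364614))
(462, 222) (array([ 0.7792, -0.1983,  0.0198]), np.float64(0.0004954886685228772)) (array([ 0.7153, -0.325 ,  0.1461]), np.float64(0.031010268484913932))
(575, 55) (array([ 0.7592, -0.2453,  0.3533]), np.float64(0.20834659580985188)) (array([ 0.7374, -0.3048,  0.3708]), np.float64(0.17295115755651336))
(510, 287) (array([ 0.8762, -0.2145, -0.1697]), np.float64(0.06434563468485203)) (array([ 0.7755, -0.3722,  0.0282]), np.float64(0.010438967850856832))
(443, 33) (array([ 0.6903, -0.2174,  0.4257]), np.float64(0.11016075166184128)) (array([ 0.6746, -0.2553,  0.4417]), np.float64(0.0876937907688318))
(412, 210) (array([ 0.7828, -0.1989,  0.0131]), np.float64(0.002025664438309775)) (array([ 0.7034, -0.3143,  0.1693]), np.float64(0.03997149487423164))
(543, 82) (array([ 0.7529, -0.2748,  0.3667]), np.float64(0.24238770042663788)) (array([ 0.7388, -0.3229,  0.3734]), np.float64(0.19576899720369503))
(460, 265) (array([ 0.9071, -0.2256, -0.2394]), np.float64(0.0843272969543937)) (array([ 0.775 , -0.3737,  0.0215]), np.float64(0.005186535979331416))
[ 0.7862 -0.1989  0.    ] [ 0.7795 -0.3797  0.    ]
lamp (array([ 0.6339, -0.1654,  0.3405]), np.float64(0.005011199503638701))
[ 0.6986 -0.1672  0.15  ] [ 0.7543 -0.1629  0.15  ]
[ 0.6729 -0.1712  0.25  ] [ 0.7156 -0.168   0.25  ]
[ 0.6601 -0.1733  0.3   ] [ 0.6962 -0.1705  0.3   ]
```

```bash
python3 -m jog '[[[0,0.02,0.012,0,0],[0,0.0455,0.0282,0,0],[0.03,0.0455,0.0282,0,0],[0.06,0.0455,0.0282,0,0],[0.075,0.0455,0.0282,0,0],[0.075,0.0455,0.0282,0,0],[0.075,0.0455,0.0282,0,0]]]' 30
python3 - <<'E'
from h import *
print(cv2.Rodrigues(np.array(ctrl.get_obs()["tool_rot"]))[0])
for n in("wrist","side"):
  w=cam(n); cv2.imwrite(f"pics/{n}8.png",w["color"][:,:,::-1])
E
```

```text
t: 9.65
tool_pos: [0.6227, -0.2122, 0.3597]
tool_rot: [-0.065, 1.562, 0.061]
contact_force: [0.1, 0.4, -0.3]
opening: 0.0428
[[ 0.00750044 -0.08018423  0.99675184]
 [-0.00194571  0.99677682  0.08020088]
 [-0.99996998 -0.00254093  0.00732025]]
```

View pics/side8.png

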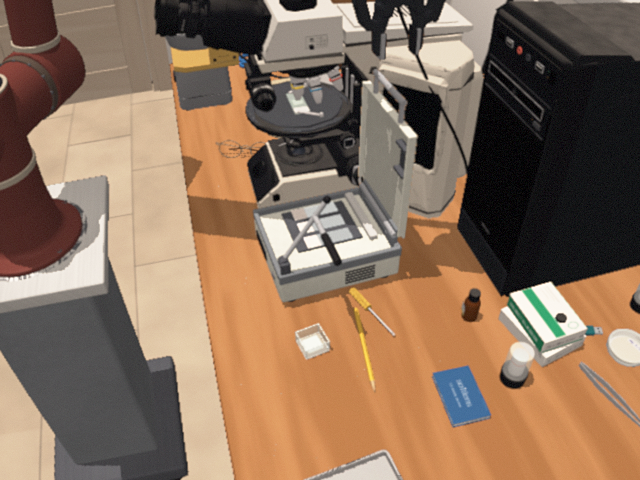

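View pics/wrist8.png

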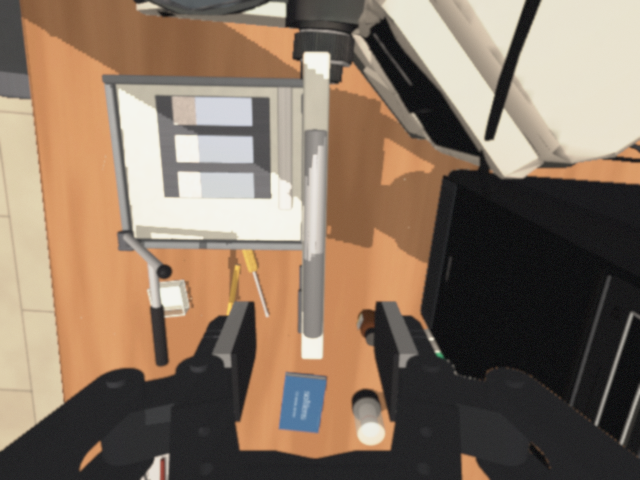

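```bash
python3 -m jog '[[[0.025,0,0,0,0],[0.05,0,0,0,0],[0.066,0,0,0,0],[0.066,0,0,0,0],[0.066,0,0,0,0.3],[0.066,0,0,0,0.6],[0.066,0,0,0,1],[0.066,0,0,0,1],[0.066,0,0,0,1],[0.066,0,0,0,1]]]' 30
python3 - <<'E'
from h import *
for n in("wrist","side"):
  w=cam(n); cv2.imwrite(f"pics/{n}9.png",w["color"][:,:,::-1])
cv2.imwrite("pics/side9z.png",cv2.resize(w["color"][20:270,260:450,::-1],None,fx=2.4,fy=2.4))
E
```

```text
t: 10.75
tool_pos: [0.6245, -0.2129, 0.2975]
tool_rot: [-0.067, 1.557, 0.059]
contact_force: [-0.4, 0.2, 5.5]
opening: 0.0082
```

View pics/side9z.png

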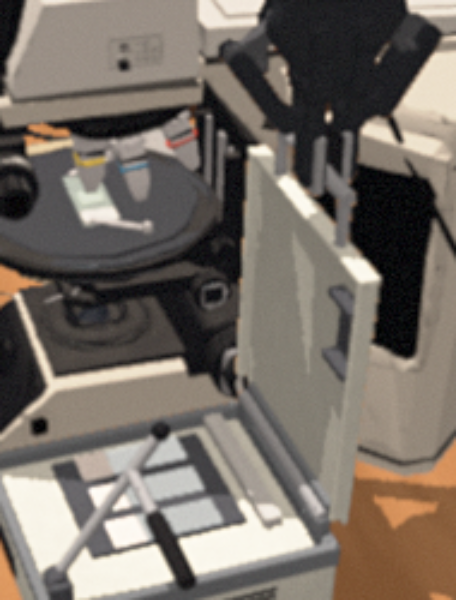

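View pics/wrist9.png

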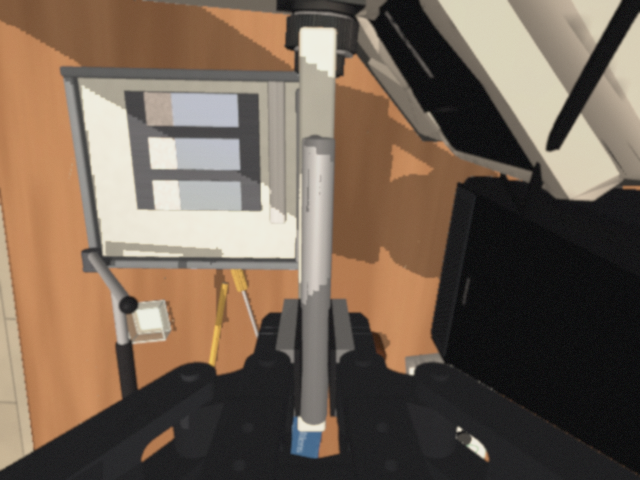

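```bash
python3 -m jog '[[[0,0,0,0,1],[0,0,-0.008,0,1],[0.0003,0,-0.0157,0,1],[0.0011,0,-0.0268,0,1],[0.0025,0,-0.0378,0,1],[0.0045,0,-0.0487,0,1],[0.0045,0,-0.0487,0,1]]]' 50
python3 - <<'E'
from h import *
for n in("wrist",):
  w=cam(n); cv2.imwrite(f"pics/{n}10.png",w["color"][:,:,::-1])
o=ctrl.get_obs();print(o["contact_force"],o["opening"],o["tool_pos"])
E
```

```text
t: 11.55
tool_pos: [0.5738, -0.2163, 0.2926]
tool_rot: [-0.066, 1.559, 0.06]
contact_force: [-1.3, 3.4, 5.3]
opening: 0.008
[-1.97313926  4.17792582  6.62295259] 0.007884912679180983 [ 0.57413093 -0.21626055  0.29268686]
```

View pics/wrist10.png

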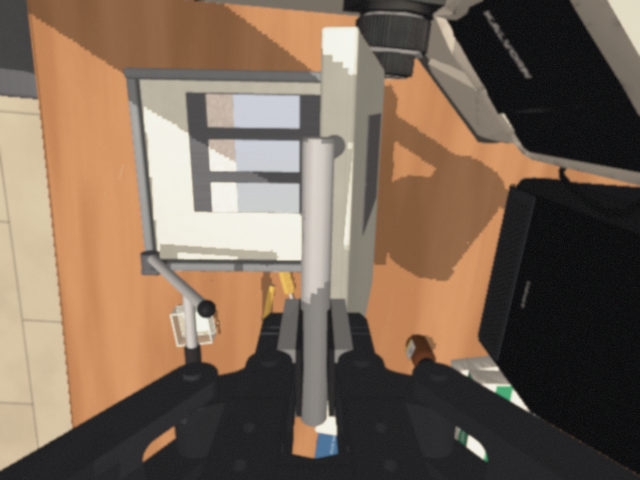

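```bash
python3 -m jog '[[[0.0025,0,-0.0108,0,1],[0.0056,0,-0.0215,0,1],[0.0091,0,-0.032,0,1],[0.0133,0,-0.0423,0,1],[0.0178,0,-0.0524,0,1],[0.0229,0,-0.0623,0,1],[0.0285,0,-0.0719,0,1],[0.0285,0,-0.0719,0,1]]]' 50
python3 - <<'E'
from h import *
for n in("wrist","scene","side"):
  w=cam(n); cv2.imwrite(f"pics/{n}11.png",w["color"][:,:,::-1])
cv2.imwrite("pics/side11z.png",cv2.resize(w["color"][50:300,240:430,::-1],None,fx=2.4,fy=2.4))
o=ctrl.get_obs();print(o["contact_force"],o["opening"],o["tool_pos"])
E
```

```text
t: 12.4
tool_pos: [0.4996, -0.2211, 0.2616]
tool_rot: [-0.063, 1.565, 0.062]
contact_force: [-3.9, 5.9, 4.2]
opening: 0.0076
[-4.36699683  6.18716508  4.86739711] 0.007935108463015792 [ 0.49992694 -0.22107839  0.26176049]
```

View pics/side11z.png

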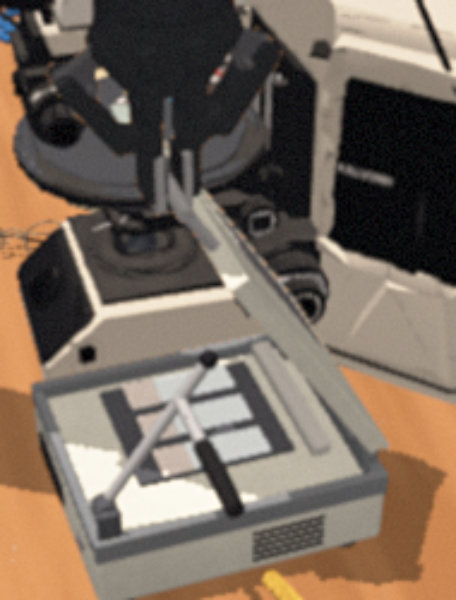

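View pics/wrist11.png

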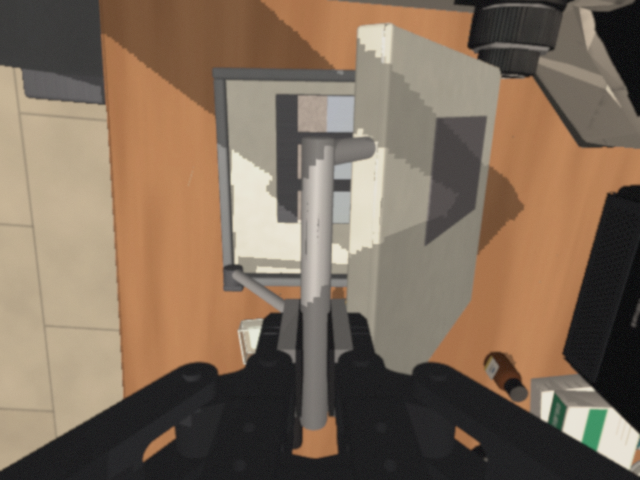

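```bash
python3 -m jog '[[[0.0048,0,-0.007,0,1],[0.0098,0,-0.0139,0,1],[0.0133,0,-0.0182,0,1],[0.0168,0,-0.0225,0,1],[0.0205,0,-0.0267,0,1],[0.0242,0,-0.0308,0,1],[0.0242,0,-0.0308,0,1]]]' 50
python3 - <<'E'
from h import *
for n in("wrist","scene","side"):
  w=cam(n); cv2.imwrite(f"pics/{n}12.png",w["color"][:,:,::-1])
  if n=="scene":cv2.imwrite("pics/scene12z.png",cv2.resize(w["color"][100:320,220:420,::-1],None,fx=2.7,fy=2.7))
cv2.imwrite("pics/side12z.png",cv2.resize(w["color"][50:300,240:430,::-1],None,fx=2.4,fy=2.4))
o=ctrl.get_obs();print(o["contact_force"],o["opening"],o["tool_pos"])
E
```

```text
t: 13.25
tool_pos: [0.467, -0.2232, 0.2363]
tool_rot: [-0.061, 1.57, 0.063]
contact_force: [-4.9, 5.0, 5.1]
opening: 0.0076
[-5.22202751  4.0070332   5.43146999] 0.007507478917005889 [ 0.46723127 -0.22316191  0.23646894]
```

View pics/side12z.png

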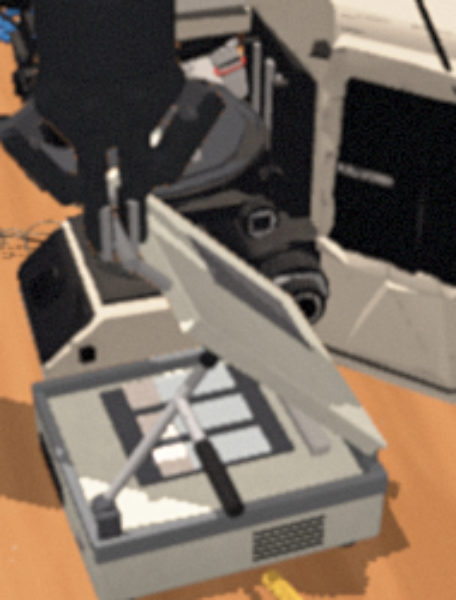

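View pics/scene12z.png

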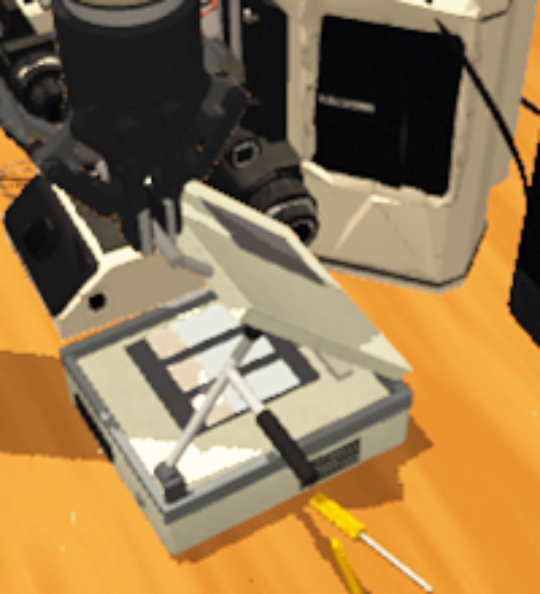

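```bash
python3 -m jog '[[[0.003,0,-0.003,0,1],[0.006,0,-0.0058,0,1],[0.008,0,-0.008,0,1],[0.008,0,-0.008,0,1]]]' 50
python3 -m jog '[[[0.002,0,-0.0018,0,1],[0.0035,0,-0.003,0,1],[0.0035,0,-0.003,0,1]]]' 50
```

```text
t: 13.8
tool_pos: [0.458, -0.2236, 0.2272]
tool_rot: [-0.06, 1.572, 0.064]
contact_force: [-3.6, 2.9, 1.5]
opening: 0.0077
t: 14.1
tool_pos: [0.4545, -0.2239, 0.2235]
tool_rot: [-0.06, 1.573, 0.064]
contact_force: [-2.6, 2.9, 3.7]
opening: 0.0076
```

Run:
```python
from h import *
for n in("scene","side"):
  w=cam(n)
  if n=="scene":cv2.imwrite("pics/scene13z.png",cv2.resize(w["color"][150:300,220:400,::-1],None,fx=4,fy=4,interpolation=2))
cv2.imwrite("pics/side13z.png",cv2.resize(w["color"][120:290,240:420,::-1],None,fx=3.5,fy=3.5,interpolation=2))
```

```text
(no output)
```

View pics/side13z.png

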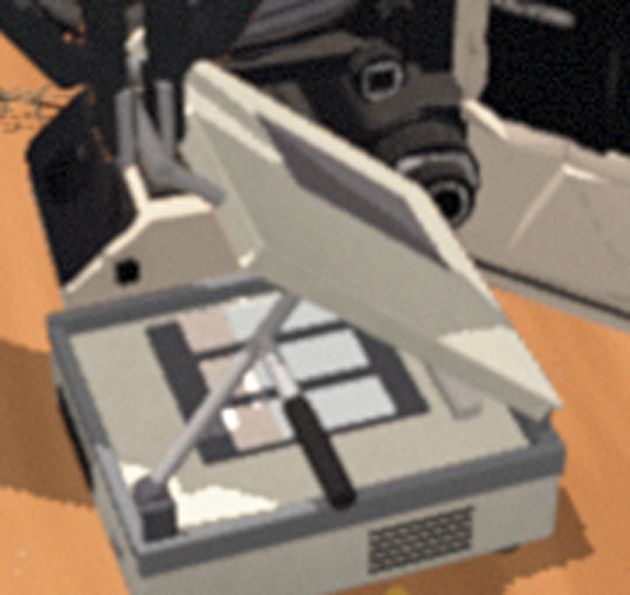

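View pics/scene13z.png

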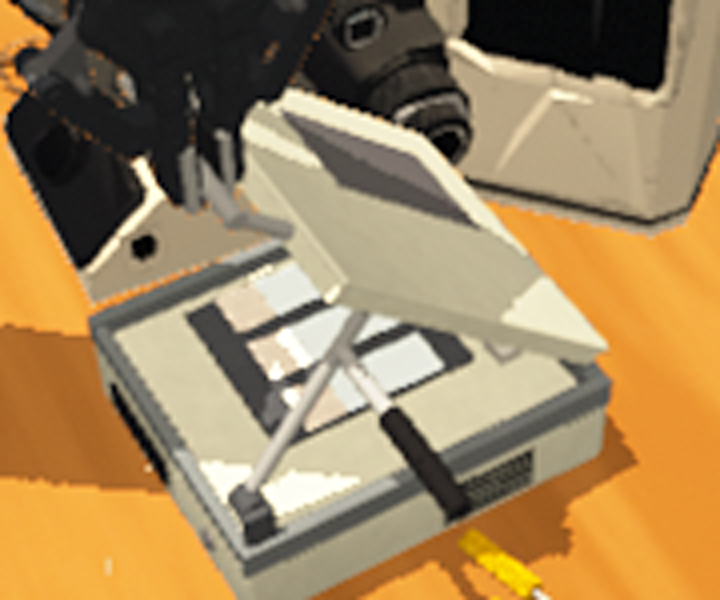

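```bash
python3 -m jog '[[[0.0015,0,-0.0013,0,1],[0.003,0,-0.0026,0,1],[0.003,0,-0.0026,0,1]]]' 50
python3 -m jog '[[[0.0015,0,-0.0013,0,1],[0.003,0,-0.0026,0,1],[0.003,0,-0.0026,0,1]]]' 50
```

```text
t: 14.5
tool_pos: [0.4528, -0.2241, 0.2216]
tool_rot: [-0.06, 1.571, 0.063]
contact_force: [-1.2, 5.3, 5.4]
opening: 0.0081
t: 14.8
tool_pos: [0.4525, -0.2241, 0.2212]
tool_rot: [-0.061, 1.563, 0.063]
contact_force: [2.1, 6.1, 10.1]
opening: 0.0073
```

```bash
python3 -m jog '[[[0,0,0,0,1],[0,0,0,0,0.6],[0,0,0,0,0.4],[0,0,0,0,0.4],[0,0,0,0,0.4],[0,0,0,0,0.4]]]' 30
python3 - <<'E'
from h import *
for n in("wrist","scene","side"):
  w=cam(n)
  if n=="wrist":cv2.imwrite("pics/wrist14.png",w["color"][:,:,::-1])
cv2.imwrite("pics/side14z.png",cv2.resize(w["color"][120:290,240:420,::-1],None,fx=3.5,fy=3.5,interpolation=2))
E
```

```text
t: 15.4
tool_pos: [0.4524, -0.2242, 0.2209]
tool_rot: [-0.061, 1.563, 0.063]
contact_force: [-0.5, -0.1, -0.2]
opening: 0.0257
```

View pics/side14z.png

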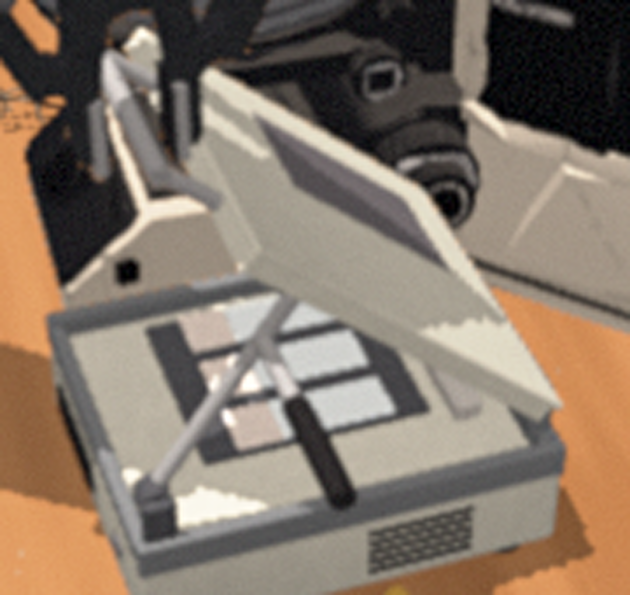

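View pics/wrist14.png

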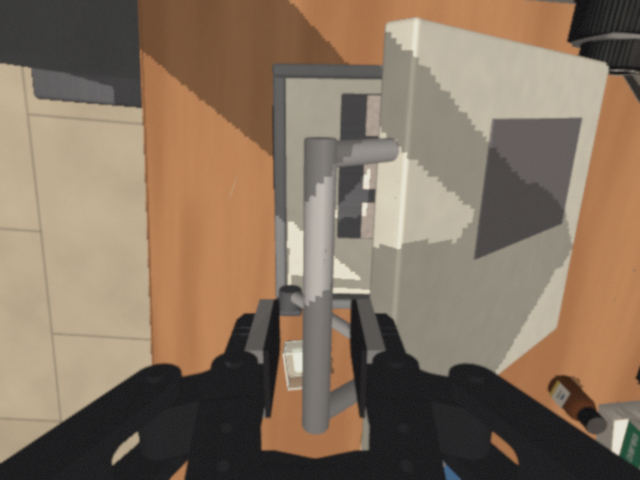

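```bash
python3 -m jog '[[[-0.006,0,0,0,0.4],[-0.015,0,0,0,0.4],[-0.04,0,0,0,0.4],[-0.07,0,0,0,0.4],[-0.1,0,0,0,0.4],[-0.14,0,0,0,0.4],[-0.17,0,0,0,0.4],[-0.18,0,0,0,0.4],[-0.18,0,0,0,0.4]]]' 30
python3 - <<'E'
from h import *
for n in("wrist","scene","side"):
  w=cam(n); cv2.imwrite(f"pics/{n}15.png",w["color"][:,:,::-1])
cv2.imwrite("pics/side15z.png",cv2.resize(w["color"][120:290,240:420,::-1],None,fx=3.5,fy=3.5,interpolation=2))
E
```

```text
t: 16.45
tool_pos: [0.4518, -0.2247, 0.4034]
tool_rot: [-0.063, 1.56, 0.061]
contact_force: [-0.1, -0.4, -0.4]
opening: 0.0259
```

View pics/side15z.png

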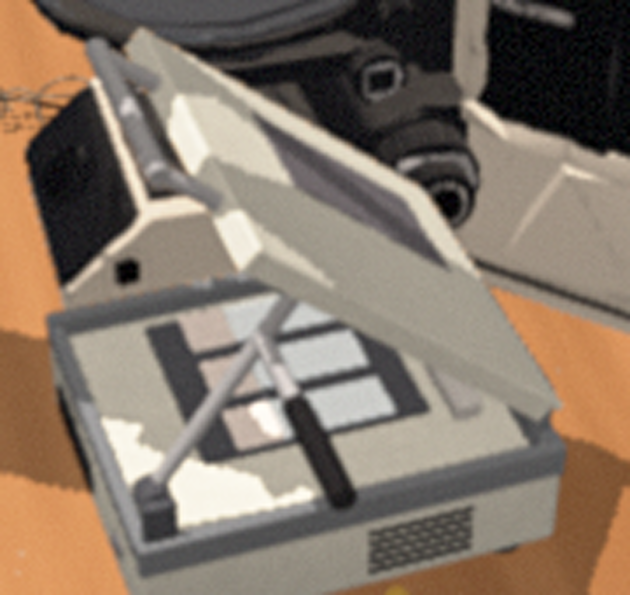

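View pics/wrist15.png

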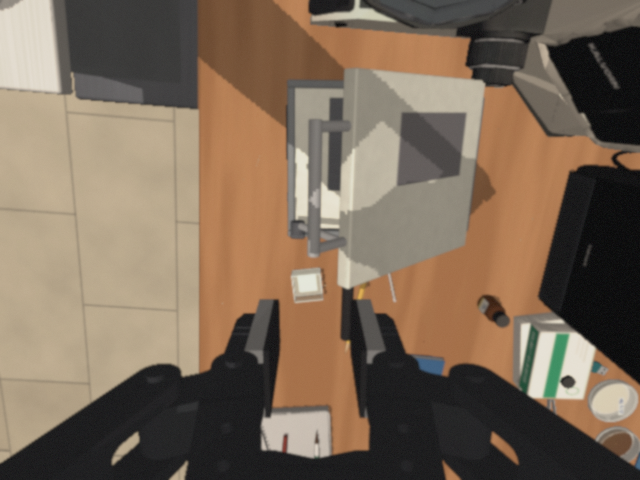

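Run:
```python
from h import *
np.set_printoptions(precision=4,suppress=True)
w=cam("wrist");b=cam("side");a=cam("scene")
cv2.imwrite("pics/scene16z.png",cv2.resize(a["color"][150:300,220:400,::-1],None,fx=4,fy=4,interpolation=2))
D=lambda p:(p[0]/3.5+240,p[1]/3.5+120)
L=tri(w,(316,122),b,D((97,46)));R=tri(w,(314,255),b,D((154,171)));print(L,R)
m=(L[0]+R[0])/2
for z in (.223,.228,.233,.238):
   l,r=onz(w,(316,119),z),onz(w,(314,256),z); print(z,(l+r)/2,np.linalg.norm(l-r))
   x=(l+r)/2
   # hinge mid estimate
   print(" theta from x (hinge .617)", np.arccos((.617-x[0])/.9968/.222))
print("theta from z",np.arcsin((m[2]-.088)/.222))
```

```text
(array([ 0.4478, -0.1581,  0.2353]), np.float64(0.0032637510201739993)) (array([ 0.453 , -0.2536,  0.2354]), np.float64(0.001351676880579218))
0.223 [ 0.4494 -0.2073  0.223 ] 0.10258354827009042
 theta from x (hinge .617) 0.7117789733895987
0.228 [ 0.4493 -0.2064  0.228 ] 0.10097383561155585
 theta from x (hinge .617) 0.7111023808470516
0.233 [ 0.4492 -0.2055  0.233 ] 0.09936412295302127
 theta from x (hinge .617) 0.7104252564814559
0.238 [ 0.4491 -0.2046  0.238 ] 0.09775441029448664
 theta from x (hinge .617) 0.709747598725554
theta from z 0.7259714515180384
```

View pics/scene16z.png

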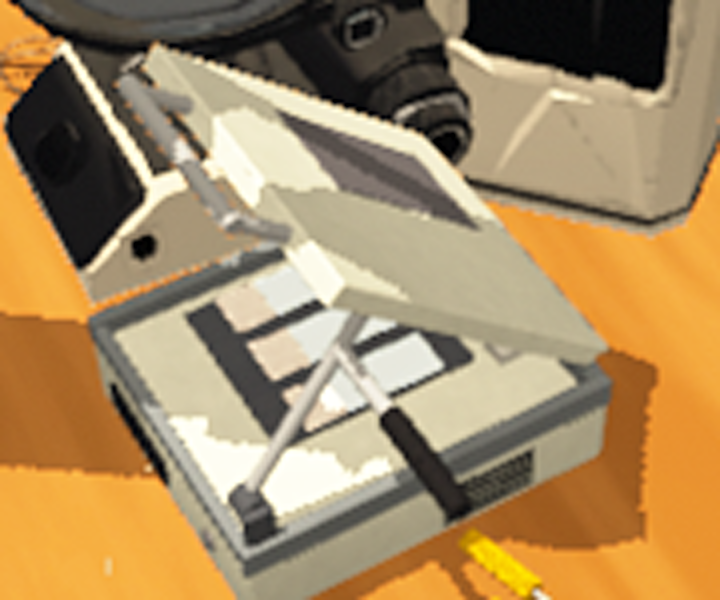

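```bash
python3 -c "
from station import ctrl
o=ctrl.get_obs();print(o['t'],o['contact_force']);print(ctrl.finish_job())"
```

```text
16.75 [-0.6397362   0.42047152  0.15607707]
the job is handed in; nothing more can be done
None
```

I swung the prop rod up to its stop and lowered the hood onto it by its bar. Then I let go, lifted clear and handed the job in at about 16.8 s.

- **Rod at its stop:** pushing on moved the grip only about 1 mm while the force rose to about 26 N. The arc of the grip gives about 0.95 rad.
- **Rod under load:** the pictures show the rod did not move when the hood came down.
- **Hood angle after release:** I measured about 0.73 rad from the bar's height and about 0.71 rad from its x position. They differ slightly, but both lie within the required 0.65 to 0.775.
- **Hood at rest:** it looked the same in every picture for more than 1 s after I let go, and the gripper was well clear with contact force near zero.
- **Not seen directly:** the hood's edge hides the tip in the socket. I judge it seated from the hood angle and from the resistance I felt as the hood stopped.

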